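# Load the incubator carrier with the capped sample jars

### The arm

A 6-joint arm with a two-finger parallel gripper is mounted at the origin on the work surface. World frame = base frame: x ahead of the robot, y to its left, z up, the work surface at z = 0. Lengths are in m, angles in rad, forces in N, time in s.
With the tool pointing down it reaches from about 0.35 to 0.975 m from the base axis. Payload 4.9 kg.
Tool frame: the origin (TCP) lies midway between the tips of the shut fingers; the grasp point (between the pads) lies 19 mm behind it; z points along the fingers, y is the direction in which the jaws open and shut (so a half turn about z gives the same grasp; the last joint's range is limited). The gripper opens to 85 mm and grips with 20 to 120 N. Pads are 22 mm wide; open, the fingers measure 114 mm over their backs; the gripper's body (76 mm by 85 mm) begins 54 mm behind the grasp point. The pads swing forward as they close: fully open they stand 13 mm farther back than shut.
Start: joints at [-1.387, 0.053, 1.613, -0, 1.476, -0.119], TCP at [0.186, -0.597, 0.231] pointing down, gripper open.
Joint ranges: [-3.01, 3.01], [-1.01, 2.22], [0.06, 2.58], [-1.02, 4.17], [0.09, 2.62], [-3.14, 3.14]. Speed limits (rad/s): [2.57, 2.57, 3.14, 3.14, 3.14, 3.14].

### API

Orientations are given as a unit quaternion [w, x, y, z].
In Python, from plant import state, grab_frame, camera_params, job_done, boxes_of gives the robot as it stands.
- The arm moves only by the tool step_arm, never from a script. Its argument "steps" is a list of rows, each a list of 4 numbers: the shift along the tool's x, y, z in mm, then the turn about the tool's z in degrees. A call has 1 to 8 rows; each row shifts and turns the pose as measured when the row begins, along the tool's axes as they then stand; what a row does not reach is not made up. A row lasts 1/10 s, in which the tool goes at most 50 mm and 8.59 degrees, less where a joint would pass 70% of its speed; a pose out of reach is approached as far as the arm can. A call is refused whole if a number of a shift passes 50 or a number of a turn 8.59, either way. A call with a gripper value outside its range is refused whole. "claw" is the opening in per cent of the stroke, from 0 (shut) to 100 (fully open), set as the call begins (left out, the last holds). The fingers move at their own pace and stop on an object; the grip force is fixed at half the most. Time passes only in rows, so rows that do not move let the fingers close. It gives the time, the measured TCP pose, the force and the opening at its end, in the units of the state.
- state(): the state, without advancing time (a new reading comes with each control period).
- grab_frame(name): name is "side" or "top" or "wrist"; returns (picture, depth): 400x640x3 uint8, red, green, blue; 400x640 float32, m along the optical axis (not along the pixel's ray), 0 where there is no reading.
- camera_params(name): a dict with "mtx" (3x3 intrinsics, pixels), "k1" (the pictures are not rectified: a ray, as slopes to the right and down, at radius r is drawn at 1 + k1 r^2 times it, then the intrinsics apply), "extrinsics" (4x4, takes a point from camera to world coordinates); the wrist camera has in their place "T_tool_cam" (4x4, takes a point from camera to tool coordinates, whose origin is the TCP and whose axes are the flange's). Camera axes: x right, y down, z forward; pixel columns grow to the right and rows downward; lengths in m; the calibration is good to about 2 mm. A picture is of the moment at which its call begins: read the wrist's pose just before it. camera_params takes no time and is no camera call.
- job_done(): hands the job in, once; it reports no verdict.
Trained networks look in the newest picture that a camera, given by its name, has taken for a name from the list of things; names that differ only in an ending like _2 or _b are one class to them, and where a whole thing is asked for, a point or a joint stands for the part that bears it (a point fixed in the world has none). Each returns a list of dicts, best first, with "p" (0 to 1); they miss things now and then, are a little off and sometimes report something else, mostly with a low value. They report only what shows in the picture. A call takes as long as a camera call. They do not tell look-alikes from the thing itself.
- boxes_of(camera, label): "box" ([left, top, width, height] in pixels, round what is visible of it).
The state is a dict: "time": time; "joint_pos": joint angles; "joint_vel": joint speeds; "joint_efforts": joint torques, N m; "tool_pos": TCP position; "tool_rot": TCP orientation; "contact_force": force on the tool from outside, world axes, zero at the start; "ft_torque": the same for the moment, N m; "gripper_width": opening from 0.0 (shut) to 1.0 (fully open).
Only numpy, scipy, OpenCV 4.12 (cv2) and the standard library are available. Lean on these libraries where they do the work, as an engineer would, in place of code of your own. Each camera call takes 0.05 s, during which the arm holds its last target. There are 200 camera calls.

### The job

Load the metal carrier for the incubator: stand the three capped sample jars upright in it, one to a bay, the tallest in the bay beside the carry handle, the middle one in the middle bay and the shortest in the bay farthest from the handle. They are glass, so set them down instead of dropping them and do not tip them over. Leave the two jars without caps and the other things on the bench where they stand.

Things in the scene. Friction and masses are not known exactly. Their poses are not given: they have to be found in the camera images.
- carrier: Fixed aluminium carrier, 196 (x) x 68 (y) mm, 22 mm high, open on top: three bays in a row, each 60 mm square inside, walls and floor 4 mm thick. Origin: centre of its underside, z up. Bay centres at x = +64, 0, -64 mm, y = 0; bay floors at z = 4 mm. The black carry handle, a flat loop 56 mm wide, 10 to 18 mm above the bench, sticks out 32 mm from the +x end: the bay at x = +64 is beside it.
- jar_tall: Tallest capped jar, 90 mm high in all, about 170 g: amber glass body 44 mm in diameter, white screw cap 47 mm in diameter and 14 mm high on top; origin at the centre of its underside, z up its axis.
- jar_middle: Middle capped jar, 68 mm high in all, about 130 g: amber glass body 44 mm in diameter, white screw cap 47 mm in diameter and 14 mm high on top; origin at the centre of its underside, z up its axis.
- jar_short: Shortest capped jar, 46 mm high in all, about 90 g: amber glass body 44 mm in diameter, white screw cap 47 mm in diameter and 14 mm high on top; origin at the centre of its underside, z up its axis.
- open_tall: Tall jar without cap, 86 mm high, amber glass, 44 mm in diameter, open at the top with no cap (3 mm wall, an empty mouth seen from above); origin at the centre of its underside, z up. A look-alike: stays where it is.
- open_short: Short jar without cap, 42 mm high, amber glass, 44 mm in diameter, open at the top with no cap (3 mm wall, an empty mouth seen from above); origin at the centre of its underside, z up. A look-alike: stays where it is.
- wash_bottle: White plastic bottle with grey cap, 60 mm in diameter, 160 mm high, a bystander; origin at the centre of its underside.
- mixer: Grey bench mixer, 100 x 110 mm, 95 mm high with its rubber cup, a bystander; origin at the centre of its underside.
- tip_rack: White low pipette-tip rack, 85 x 125 mm, 50 mm high, a bystander; origin at the centre of its underside.
Things that resemble listed ones, but are neither listed nor needed, are in the scene too. What is shaped like the jar_tall but green or turquoise is not meant.

How it is judged:
At the end, for the whole second after the job is handed in: Each capped jar is upright (0.1 rad), at rest and released on its own bay's floor, within 12 mm of the bay centre each way: tallest beside the handle, shortest farthest. Uncapped jars, bottle, mixer and tip rack are upright within 20 mm of their starts (x of jar_tall in the frame of carrier between 0.052 and 0.076 m and y of jar_tall in the frame of carrier between -0.012 and 0.012 m and z of jar_tall in the frame of carrier between 0.001 and 0.008 m and angle between each of jar_tall, jar_middle, jar_short, open_tall, open_short, wash_bottle, mixer, tip_rack's own z axis and vertical below 0.1 rad and linear speed of each of jar_tall, jar_middle, jar_short below 0.02 m/s and contact force between each of jar_tall, jar_middle, jar_short and the fingers below 0.1 N and x of jar_middle in the frame of carrier between -0.012 and 0.012 m and y of jar_middle in the frame of carrier between -0.012 and 0.012 m and z of jar_middle in the frame of carrier between 0.001 and 0.008 m and x of jar_short in the frame of carrier between -0.076 and -0.052 m and y of jar_short in the frame of carrier between -0.012 and 0.012 m and z of jar_short in the frame of carrier between 0.001 and 0.008 m and distance of each of open_tall, open_short, wash_bottle, mixer, tip_rack from where it was at the start of the episode below 0.02 m); the robot touches nothing.
It fails at once if a jar, capped or not, is tipped more than 0.6 rad (angle between any of jar_tall, jar_middle, jar_short, open_tall, open_short's own z axis and vertical above 0.6 rad).
It fails at once if a capped jar is dropped (moves faster than 0.6 m/s, a fall of about 18 mm, with no finger touching it) ((linear speed of jar_tall above 0.6 m/s and contact force between jar_tall and the fingers below 0.1 N) or (linear speed of jar_middle above 0.6 m/s and contact force between jar_middle and the fingers below 0.1 N) or (linear speed of jar_short above 0.6 m/s and contact force between jar_short and the fingers below 0.1 N)).
It fails at once if an uncapped jar or a bystander is moved by more than 20 mm (distance of any of open_tall, open_short, wash_bottle, mixer, tip_rack from where it was at the start of the episode above 0.02 m).
It also fails if it takes over 90 s, if anything falls off the work surface, if the arm or the gripper's body presses on something with over 40 N, if the wrist force passes 120 N, or if a joint passes its speed limit or range.

## Working session

There is one attempt and no reset: what is moved stays moved. The work goes in short steps, Python scripts to look and compute and a tool call to move; the robot and the scene stay as the last step left them, time stands still between calls to the robot, and variables do not carry over. Pictures are saved under pics/ and viewed, about 12 in all and at most 16, crops included, and the job is handed in when it is done.

Besides the shell and the picture viewer there is one more tool, called after "Call:" as a command line: name --pt "numbers of a row" for each row, then --argument value for the rest. step_arm: Moves the arm, as the interface text tells. Its arguments: {"type":"object","properties":{"steps":{"type":"array"},"claw":{"type":"number"}},"required":["steps"]}

```bash
mkdir -p pics; ls
cat > h.py <<'E'
import numpy as np, cv2
from plant import *
def cloud(cam):
    s=state(); rgb,d=grab_frame(cam); p=camera_params(cam); K=np.array(p["mtx"]); k=p["k1"]
    v,u=np.mgrid[0:400,0:640]
    pts=np.stack([u,v],-1).reshape(-1,1,2).astype(np.float64)
    n=cv2.undistortPoints(pts,K,np.array([k,0,0,0,0.])).reshape(400,640,2)
    P=np.dstack([n*d[...,None],d])
    if cam=="wrist":
        w,x,y,z=s["tool_rot"]; from scipy.spatial.transform import Rotation as R
        T=np.eye(4);T[:3,:3]=R.from_quat([x,y,z,w]).as_matrix();T[:3,3]=s["tool_pos"]; T=T@np.array(p["T_tool_cam"])
    else: T=np.array(p["extrinsics"])
    W=P@T[:3,:3].T+T[:3,3]; W[d==0]=np.nan
    return rgb,W
E
python3 - <<'E'
from h import *
print(state())
for c in ["top","side"]:
    rgb,W=cloud(c); np.save(c+".npy",W); cv2.imwrite(f"pics/{c}1.png",rgb[...,::-1])
    print(c,np.round(camera_params(c)["extrinsics"],3).tolist())
    for l in ["carrier","jar_tall","jar_middle","jar_short","open_tall","open_short","wash_bottle","mixer","tip_rack"]:
        for b in boxes_of(c,l)[:5]:
            x,y,w,h=[int(t) for t in b["box"]]; q=W[y:y+h+1,x:x+w+1].reshape(-1,3); q=q[~np.isnan(q[:,0])]
            if len(q)<5: print(l,b);continue
            zt=np.percentile(q[:,2],97); t=q[q[:,2]>zt-.008]
            print(l,round(b["p"],2),[x,y,w,h],"top z",round(zt,3),"c",np.round((t.min(0)+t.max(0))/2,3)[:2],np.round(np.ptp(t,axis=0),3)[:2])
E
```

```text
pics
{'time': 0.0, 'joint_pos': array([-1.38702371e+00,  5.33537284e-02,  1.61425753e+00, -2.68826458e-06,
        1.47598922e+00, -1.19025955e-01]), 'joint_vel': array([ 0.00103223,  0.00056432,  0.00036917,  0.00191886, -0.00133531,
       -0.00204277]), 'joint_efforts': array([ 5.46024239e-04, -3.93681514e+01, -3.70175207e+01, -1.52310013e-04,
        6.93681897e-03, -5.23428980e-07]), 'tool_pos': array([ 0.18624334, -0.59597254,  0.23008673]), 'tool_rot': array([-1.00334473e-03,  9.88560486e-01,  1.50821609e-01, -3.38316298e-05]), 'contact_force': array([-0.67150839,  0.34733479,  0.14209571]), 'ft_torque': array([0.00899313, 0.00888185, 0.01908187]), 'gripper_width': 0.9985564979348994}
top [[-0.129, -0.966, 0.223, 0.418], [-0.992, 0.124, -0.036, 0.007], [0.007, -0.226, -0.974, 0.94], [0.0, 0.0, 0.0, 1.0]]
carrier 0.9 [272, 196, 92, 64] top z 0.023 c [ 0.563 -0.024] [0.178 0.213]
jar_tall 0.95 [202, 242, 31, 19] top z 0.093 c [0.527 0.222] [0.044 0.045]
jar_tall 0.87 [185, 172, 29, 28] top z 0.092 c [0.692 0.249] [0.047 0.045]
jar_tall 0.82 [183, 209, 27, 24] top z 0.092 c [0.60
[... 1201 characters left out ...]
0.047 0.047]
jar_middle 0.6 [419, 173, 18, 31] top z 0.07 c [ 0.434 -0.236] [0.045 0.047]
jar_short 0.62 [308, 303, 25, 36] top z 0.049 c [0.431 0.274] [0.048 0.048]
open_tall 0.64 [232, 312, 27, 49] top z 0.087 c [0.517 0.399] [0.045 0.044]
open_short 0.85 [392, 160, 12, 18] top z 0.043 c [ 0.549 -0.297] [0.039 0.043]
wash_bottle 0.59 [156, 266, 40, 68] top z 0.16 c [0.674 0.424] [0.029 0.028]
wash_bottle 0.25 [356, 104, 43, 45] top z 0.097 c [ 0.693 -0.422] [0.057 0.068]
mixer 0.82 [356, 108, 41, 41] top z 0.097 c [ 0.693 -0.422] [0.057 0.068]
mixer 0.16 [310, 306, 27, 31] top z 0.049 c [0.431 0.274] [0.048 0.048]
tip_rack 0.65 [247, 163, 50, 46] top z 0.051 c [ 0.792 -0.038] [0.096 0.133]
```

Run:
```python
import cv2,numpy as np
t=cv2.imread("pics/top1.png");s=cv2.imread("pics/side1.png")
a=cv2.resize(t[100:340,80:520],(800,436),interpolation=cv2.INTER_CUBIC);cv2.imwrite("pics/topc.png",a)
b=cv2.resize(s[90:370,140:460],(685,600),interpolation=cv2.INTER_CUBIC);cv2.imwrite("pics/sidec.png",b)
W=np.load("top.npy")
c=W[185:270,262:375].reshape(-1,3);c=c[(c[:,2]>.017)&(c[:,2]<.03)]
r=cv2.minAreaRect((c[:,:2]*1000).astype(np.float32));print(r,cv2.boxPoints(r))
```

```text
((564.940673828125, -22.006263732910156), (225.2703857421875, 68.97970581054688), 52.64748001098633) [[ 469.1864   -90.61638]
 [ 524.01953 -132.46756]
 [ 660.69495   46.60385]
 [ 605.8618    88.45503]]
```

View pics/topc.png

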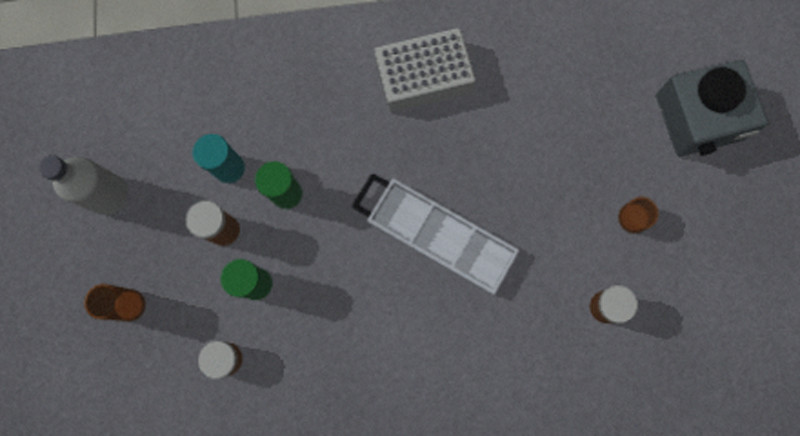

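View pics/sidec.png

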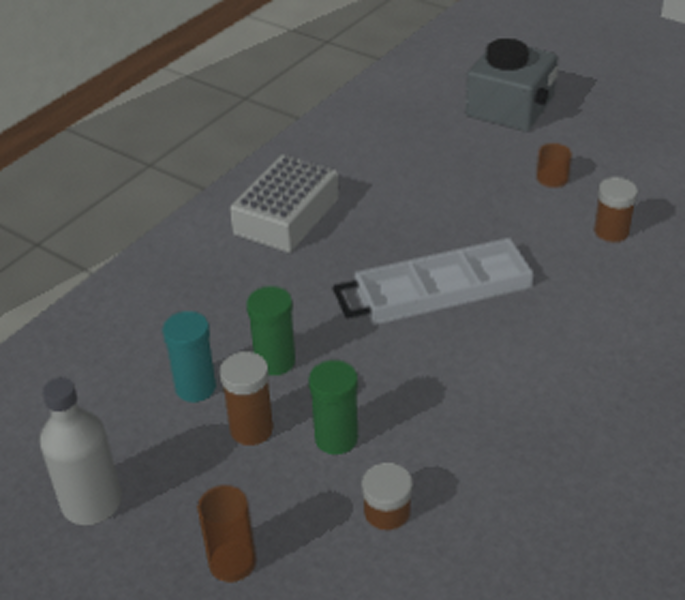

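The side and top pictures show the capped jars in amber with white caps. In the top crop, tall is at (206,220), short at (218,360) and middle at (618,304). The carrier's black handle is at (370,195), so its +x end points toward +x,+y, with a yaw of about 52.6°. I'll use a jaw angle of -37.4° for everything, which is across the carrier and clear of the neighbouring jars.

Call:
step_arm --pt "40 0 0 -7.05" --pt "40 0 0 -7.05" --pt "40 0 0 -7.05" --pt "40 0 0 -7.05" --pt "40 0 0 -7.05" --pt "30 0 0 0" --pt "30 0 0 0" --pt "0 0 0 0" --claw 100

```text
time: 1.8
tool_pos: [0.3954, -0.4399, 0.2312]
tool_rot: [0.001, 0.891, 0.453, 0.0]
contact_force: [0.2, -0.8, -0.4]
gripper_width: 0.997
```

```bash
cat >> h.py <<'E'
from scipy.spatial.transform import Rotation as R
def go(x,y,z,yaw=None):
    s=state(); w,a,b,c=s["tool_rot"]; M=R.from_quat([a,b,c,w]).as_matrix()
    d=M.T@(np.array([x,y,z])-s["tool_pos"])*1000
    print("t",round(s["time"],2),"pos",s["tool_pos"].round(4),"yawx",round(np.degrees(np.arctan2(M[1,0],M[0,0])),2),"tilt",round(M[2,2],4),"w",round(s["gripper_width"],3),"F",np.round(s["contact_force"],1),"d(tool)mm",d.round(1))
E
python3 -c "
from h import *
go(.434,-.237,.2)"
```

```text
t 1.8 pos [ 0.3954 -0.4399  0.2312] yawx 53.88 tilt -1.0 w 0.997 F [ 0.2 -0.8 -0.4] d(tool)mm [186.6 -88.5  31. ]
```

Call:
step_arm --pt "45 -21 0 1.2" --pt "45 -21 0 0" --pt "45 -21 0 0" --pt "25 -14 0 0" --pt "18 -7 0 0" --pt "0 0 0 0"

```text
time: 2.4
tool_pos: [0.4354, -0.2465, 0.231]
tool_rot: [0.002, 0.897, 0.442, -0.0]
contact_force: [0.3, -0.1, -0.1]
gripper_width: 0.997
```

```bash
cat >> h.py <<'E'
def jar(x0,y0,H,r=.05,cam="wrist",save=None):
    rgb,Wd=cloud(cam)
    if save: cv2.imwrite(save,rgb[...,::-1])
    q=Wd.reshape(-1,3); q=q[(abs(q[:,2]-H)<.006)&(np.hypot(q[:,0]-x0,q[:,1]-y0)<r)]
    c,rad=cv2.minEnclosingCircle((q[:,:2]*1000).astype(np.float32))
    print("jar n",len(q),"circle",np.round(c,1),round(rad,1),"mean",(q.mean(0)*1000).round(1),"bbmid",((q.min(0)+q.max(0))*500).round(1))
E
python3 -c "
from h import *
jar(.434,-.237,.068,save='pics/w1.png')
go(.434,-.237,.2)"
```

```text
jar n 1801 circle [ 435.8 -239.3] 23.4 mean [ 436.3 -238.4   67.7] bbmid [ 435.7 -239.2   66.1]
t 2.45 pos [ 0.4351 -0.2475  0.231 ] yawx 52.4 tilt -1.0 w 0.999 F [-0.6 -0.1 -0.9] d(tool)mm [ 7.7 -7.4 31. ]
```

View pics/w1.png

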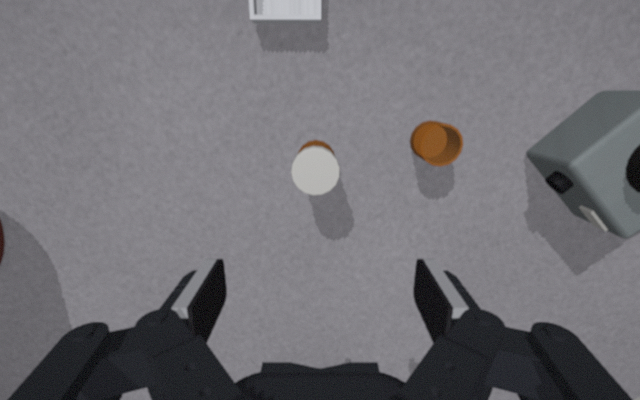

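The wrist view shows the middle jar's cap at (316,170), and the open jar is well clear at (437,143). Descending.

Call:
step_arm --pt "7 -4.4 30 0" --pt "0 0 40 0" --pt "0 0 40 0" --pt "0 0 30 0" --pt "0 0 15 0" --pt "0 0 0 0"

```text
time: 3.05
tool_pos: [0.4363, -0.2504, 0.0741]
tool_rot: [0.007, 0.899, 0.438, -0.0]
contact_force: [-0.9, 0.5, -0.1]
gripper_width: 1.0
```

```bash
python3 -c "
from h import *
go(.4358,-.2393,.044)"
```

```text
t 3.05 pos [ 0.4363 -0.2504  0.0741] yawx 51.94 tilt -0.9999 w 1.0 F [-0.9  0.5 -0.1] d(tool)mm [ 8.7 -7.6 29.9]
```

Call:
step_arm --pt "8.7 -7.6 0 -0.6" --pt "0 0 20 0" --pt "0 0 10 0" --pt "0 0 0 0"

```text
time: 3.45
tool_pos: [0.4377, -0.2422, 0.0477]
tool_rot: [0.01, 0.897, 0.442, 0.001]
contact_force: [0.5, 0.1, -0.5]
gripper_width: 0.998
```

```bash
python3 -c "
from h import *
go(.4358,-.2393,.044)"
```

```text
t 3.45 pos [ 0.4377 -0.2422  0.0477] yawx 52.42 tilt -0.9998 w 0.998 F [ 0.5  0.1 -0.5] d(tool)mm [ 1.2 -3.3  3.6]
```

Call:
step_arm --pt "1.2 -3.3 3 0" --pt "0 0 0 0"

```text
time: 3.65
tool_pos: [0.4368, -0.2398, 0.0465]
tool_rot: [0.012, 0.897, 0.442, 0.002]
contact_force: [-0.4, -0.4, -0.3]
gripper_width: 0.996
```

Call:
step_arm --pt "0 0 0 0" --pt "0 0 0 0" --pt "0 0 0 0" --pt "0 0 0 0" --pt "0 0 0 0" --pt "0 0 0 0" --claw 0

```text
time: 4.25
tool_pos: [0.4381, -0.2405, 0.049]
tool_rot: [0.013, 0.897, 0.442, 0.002]
contact_force: [-0.8, 1.2, 1.5]
gripper_width: 0.526
```

```bash
python3 -c "
from h import *
go(.4358,-.2393,.044)"
```

```text
t 4.25 pos [ 0.4381 -0.2405  0.049 ] yawx 52.46 tilt -0.9996 w 0.526 F [-0.8  1.2  1.5] d(tool)mm [-0.4 -2.7  5. ]
```

Call:
step_arm --pt "0 0 -10 0" --pt "0 0 -25 0" --pt "0 0 -30 0" --pt "0 0 -30 0" --pt "0 0 -20 0" --pt "0 0 0 0"

```text
time: 4.85
tool_pos: [0.4346, -0.2368, 0.1683]
tool_rot: [0.011, 0.897, 0.442, 0.001]
contact_force: [-0.2, -0.1, -1.2]
gripper_width: 0.525
```

```bash
python3 -c "
from h import *
go(.555,-.035,.16)
W=np.load('top.npy');c=W[185:270,262:375].reshape(-1,3)
for lo in(.0195,.0205,.0215):
  q=c[(c[:,2]>lo)&(c[:,2]<.03)]; print(lo,len(q),cv2.minAreaRect((q[:,:2]*1000).astype(np.float32)))
"
```

```text
t 4.85 pos [ 0.4346 -0.2368  0.1683] yawx 52.45 tilt -0.9997 w 0.525 F [-0.2 -0.1 -1.2] d(tool)mm [233.4 -27.6   6. ]
0.0195 483 ((564.912109375, -22.354957580566406), (224.85231018066406, 68.63674926757812), 52.504852294921875)
0.0205 426 ((563.7677612304688, -23.846946716308594), (221.09201049804688, 68.63633728027344), 52.504573822021484)
0.0215 330 ((562.9229736328125, -24.57110595703125), (218.63185119628906, 68.2896499633789), 52.43942642211914)
```

Call:
step_arm --pt "15 -2 0 0" --pt "30 -4 0 0" --pt "30 -4 0 0" --pt "30 -4 0 0" --pt "15 -2 0 0" --pt "0 0 0 0"

```text
time: 5.45
tool_pos: [0.4944, -0.128, 0.162]
tool_rot: [0.009, 0.898, 0.441, -0.001]
contact_force: [0.4, -0.2, -0.9]
gripper_width: 0.521
```

```bash
python3 -c "
from h import *
go(.555,-.035,.16)
rgb,W=cloud('wrist'); np.save('w2.npy',W); np.save('w2rgb.npy',rgb); cv2.imwrite('pics/w2.png',rgb[...,::-1])
d=np.array([np.cos(np.radians(52.5)),np.sin(np.radians(52.5))]); 
q=W.reshape(-1,3);q=q[(q[:,2]>.018)&(q[:,2]<.027)&(np.hypot(q[:,0]-.555,q[:,1]+.035)<.15)]
print(len(q),cv2.minAreaRect((q[:,:2]*1000).astype(np.float32)))
n=np.array([d[1],-d[0]]); a=(q[:,:2]-[.555,-.035])@d*1000; b=(q[:,:2]-[.555,-.035])@n*1000
print(np.histogram(a,np.arange(-140,140,4))); print(np.histogram(b,np.arange(-50,50,2)))
"
```

```text
t 5.45 pos [ 0.4944 -0.128   0.162 ] yawx 52.27 tilt -0.9998 w 0.521 F [ 0.4 -0.2 -0.9] d(tool)mm [110.7  -9.    0.8]
2654 ((537.3350830078125, -60.06188201904297), (128.97348022460938, 68.1063461303711), 52.44808578491211)
(array([  0,   0,   0,   0,   0,   0,   0,   0,   0,   0,   0, 258, 160,
        48,  45,  44,  48,  48,  47,  51,  48,  50,  53,  49,  55,  57,
        53, 305, 179,  55,  52,  62,  59,  66,  61,  61,  56,  65,  61,
        64,  66,  70,  69, 189,   0,   0,   0,   0,   0,   0,   0,   0,
         0,   0,   0,   0,   0,   0,   0,   0,   0,   0,   0,   0,   0,
         0,   0,   0,   0]), array([-140, -136, -132, -128, -124, -120, -116, -112, -108, -104, -100,
        -96,  -92,  -88,  -84,  -80,  -76,  -72,  -68,  -64,  -60,  -56,
        -52,  -48,  -44,  -40,  -36,  -32,  -28,  -24,  -20,  -16,  -12,
         -8,   -4,    0,    4,    8,   12,   16,   20,   24,   28,   32,
         36,   40,   44,   48,   52,   56,   60,   64,   68,   72,   76,
         80,   84,   88,   92,   96,  100,  104,  108,  112,  116,  120,
        124,  128,  132,  136]))
(array([  0,   0,   0,   0,   0,   0,   0,   0, 147, 411, 356,  29,  32,
        25,  26,  34,  25,  30,  27,  33,  26,  31,  29,  27,  31,  24,
        36,  24,  31,  30,  29,  26,  26,  33,  27,  31,  25,  38,  27,
        33, 240, 403, 252,   0,   0,   0,   0,   0,   0]), array([-50, -48, -46, -44, -42, -40, -38, -36, -34, -32, -30, -28, -26,
       -24, -22, -20, -18, -16, -14, -12, -10,  -8,  -6,  -4,  -2,   0,
         2,   4,   6,   8,  10,  12,  14,  16,  18,  20,  22,  24,  26,
        28,  30,  32,  34,  36,  38,  40,  42,  44,  46,  48]))
```

View pics/w2.png

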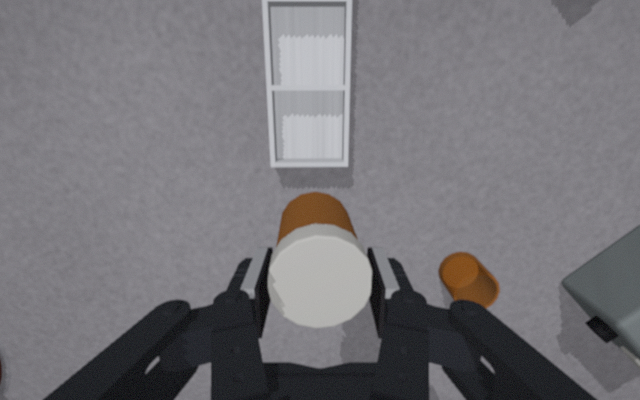

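The wrist view shows the jar held upright in the jaws, with the carrier ahead (near end wall at row 165, first divider at row 88). That puts the carrier centre at about (0.5577,-0.0334) with yaw 52.45°. Next I'll measure the jar's offset in the hand.

```bash
cat >> h.py <<'E'
C=np.array([.5577,-.0334]); D=np.array([np.cos(np.radians(52.45)),np.sin(np.radians(52.45))]); N=np.array([-D[1],D[0]])
def held():
    rgb,W=cloud("wrist"); s=state(); w,a,b,c=s["tool_rot"]; M=R.from_quat([a,b,c,w]).as_matrix()
    q=((W.reshape(-1,3)-s["tool_pos"])@M)*1000
    ok=(rgb.reshape(-1,3).min(1)>110)&(abs(q[:,0])<40)&(abs(q[:,1])<28)&(q[:,2]<0)&(q[:,2]>-40); q=q[ok]
    zt=np.median(q[:,2]); q=q[abs(q[:,2]-zt)<4]; c,r=cv2.minEnclosingCircle(q[:,:2].astype(np.float32))
    print("held top z(tool)",round(zt,1),"n",len(q),"circle",np.round(c,1),round(r,1)," bbmid",((q.min(0)+q.max(0))/2).round(1))
E
python3 -c "
from h import *
held()
go(*C,.16)"
```

```text
held top z(tool) -18.8 n 8101 circle [5.4 0. ] 28.7  bbmid [  0.5  -0.  -18.8]
t 5.55 pos [ 0.4937 -0.1294  0.162 ] yawx 52.17 tilt -0.9998 w 0.525 F [-0.2  0.4 -1.2] d(tool)mm [115.1  -8.3   0.8]
```

Call:
step_arm --pt "15 -1 0 0.3" --pt "28 -2 0 0" --pt "30 -2 5 0" --pt "25 -2 10 0" --pt "15 -1 10 0" --pt "0 0 0 0"

```text
time: 6.15
tool_pos: [0.5568, -0.04, 0.1325]
tool_rot: [0.01, 0.901, 0.433, -0.003]
contact_force: [0.4, -0.4, -1.3]
gripper_width: 0.531
```

```bash
python3 -c "
from h import *
go(*C,.053)"
```

```text
t 6.15 pos [ 0.5568 -0.04    0.1325] yawx 51.29 tilt -0.9998 w 0.531 F [ 0.4 -0.4 -1.3] d(tool)mm [ 6.8 -4.6 79.4]
```

Call:
step_arm --pt "6.8 -4.6 10 -1.2" --pt "0 -1 20 0" --pt "0 0 15 0" --pt "0 0 0 0"

```text
time: 6.55
tool_pos: [0.5555, -0.0344, 0.0846]
tool_rot: [0.01, 0.897, 0.442, -0.004]
contact_force: [-0.5, 0.9, -1.5]
gripper_width: 0.528
```

```bash
python3 -c "
from h import *
go(*C,.053)"
```

```text
t 6.55 pos [ 0.5555 -0.0344  0.0846] yawx 52.47 tilt -0.9998 w 0.528 F [-0.5  0.9 -1.5] d(tool)mm [ 2.7  0.7 31.6]
```

Call:
step_arm --pt "2.7 0.5 8 0" --pt "0 0 10 0" --pt "0 0 8 0" --pt "0 0 0 0"

```text
time: 6.95
tool_pos: [0.5581, -0.0341, 0.0575]
tool_rot: [0.011, 0.897, 0.442, -0.003]
contact_force: [-0.6, 1.7, -1.7]
gripper_width: 0.524
```

```bash
python3 -c "
from h import *
go(*C,.053)"
```

```text
t 6.95 pos [ 0.5581 -0.0341  0.0575] yawx 52.41 tilt -0.9998 w 0.524 F [-0.6  1.7 -1.7] d(tool)mm [ 0.3 -0.8  4.5]
```

Creep down to contact.

Call:
step_arm --pt "0 0 3 0" --pt "0 0 1.5 0" --pt "0 0 1.5 0" --pt "0 0 0 0"

```text
time: 7.35
tool_pos: [0.5595, -0.0341, 0.0538]
tool_rot: [0.011, 0.897, 0.442, -0.002]
contact_force: [0.0, -0.1, -1.2]
gripper_width: 0.524
```

Call:
step_arm --pt "-1 0 2 0" --pt "0 0 1 0" --pt "0 0 1 0"

```text
time: 7.65
tool_pos: [0.5601, -0.0345, 0.0531]
tool_rot: [0.011, 0.897, 0.442, -0.001]
contact_force: [-3.5, 2.3, 5.2]
gripper_width: 0.524
```

Call:
step_arm --pt "0 0 0 0" --pt "0 0 0 0" --pt "0 0 0 0" --pt "0 0 0 0" --pt "0 0 0 0" --pt "0 0 0 0" --claw 100

```text
time: 8.25
tool_pos: [0.5609, -0.035, 0.0533]
tool_rot: [0.012, 0.897, 0.442, -0.0]
contact_force: [0.4, -0.1, 0.2]
gripper_width: 0.999
```

Call:
step_arm --pt "0 0 -20 0" --pt "0 0 -40 0" --pt "0 0 -45 0" --pt "0 0 -40 0" --pt "0 0 0 0"

```text
time: 8.75
tool_pos: [0.5577, -0.0316, 0.2005]
tool_rot: [0.01, 0.897, 0.442, -0.003]
contact_force: [0.3, 0.6, 0.5]
gripper_width: 1.003
```

```bash
python3 -c "
from h import *
jar(*C,.072,save='pics/w3.png')
jar(*C,.072,cam='top')
go(.432,.272,.2)
go(.604,.261,.2)"
```

```text
jar n 2193 circle [558.1 -33.4] 23.6 mean [558.5 -32.3  71.7] bbmid [557.9 -33.2  70. ]
jar n 116 circle [552.1 -34.3] 22.4 mean [545.7 -40.6  72.5] bbmid [546.9 -34.8  72. ]
t 8.85 pos [ 0.5548 -0.0312  0.1946] yawx 52.41 tilt -0.9998 w 1.001 F [-0.4  0.6 -0.3] d(tool)mm [ 165.2 -282.2  -10.3]
t 8.85 pos [ 0.5548 -0.0312  0.1946] yawx 52.41 tilt -0.9998 w 1.001 F [-0.4  0.6 -0.3] d(tool)mm [ 261.4 -139.2  -11.1]
```

The middle jar stands at (558.1,-33.4), which is the centre of its bay. Next is the short jar.

Call:
step_arm --pt "24 -43 0 0" --pt "24 -43 -5 0" --pt "24 -43 0 0" --pt "24 -43 -5 0" --pt "24 -43 0 0" --pt "20 -35 0 0" --pt "10 -15 0 0" --pt "0 0 0 0"

```text
time: 9.65
tool_pos: [0.4254, 0.2541, 0.1828]
tool_rot: [0.004, 0.898, 0.439, -0.02]
contact_force: [-0.6, -0.9, 0.3]
gripper_width: 1.001
```

```bash
python3 -c "
from h import *
jar(.432,.272,.046)
go(.432,.272,.12)"
```

```text
jar n 2233 circle [432.5 272. ] 23.4 mean [433.2 272.7  45.7] bbmid [432.7 272.1  44.1]
t 9.7 pos [0.4256 0.2531 0.1825] yawx 52.08 tilt -0.9992 w 1.001 F [-0.4 -0.6  0.3] d(tool)mm [21.2 -5.9 61.8]
```

Call:
step_arm --pt "20 -6 25 -0.3" --pt "3 0 35 0" --pt "0 0 30 0" --pt "0 0 20 0" --pt "0 0 0 0"

```text
time: 10.2
tool_pos: [0.4321, 0.267, 0.0641]
tool_rot: [0.005, 0.898, 0.439, -0.023]
contact_force: [-0.1, -0.4, -0.3]
gripper_width: 0.998
```

```bash
python3 -c "
from h import *
go(.4325,.272,.024)"
```

```text
t 10.2 pos [0.4321 0.267  0.0641] yawx 52.08 tilt -0.9989 w 0.998 F [-0.1 -0.4 -0.3] d(tool)mm [ 6.  -2.3 39.9]
```

Call:
step_arm --pt "6 -2.3 5 -0.3" --pt "0 0 15 0" --pt "0 0 14 0" --pt "0 0 8 0" --pt "0 0 0 0"

```text
time: 10.7
tool_pos: [0.435, 0.271, 0.0204]
tool_rot: [0.005, 0.898, 0.44, -0.022]
contact_force: [-0.4, 0.9, 0.0]
gripper_width: 1.003
```

```bash
python3 -c "
from h import *
go(.4325,.272,.024)"
```

```text
t 10.7 pos [0.435  0.271  0.0204] yawx 52.22 tilt -0.999 w 1.003 F [-0.4  0.9  0. ] d(tool)mm [-0.9 -2.6 -3.6]
```

Call:
step_arm --pt "-1 -2.6 -6 0" --pt "0 0 0 0"

```text
time: 10.9
tool_pos: [0.4326, 0.2722, 0.0272]
tool_rot: [0.005, 0.898, 0.44, -0.021]
contact_force: [0.2, 0.0, -0.3]
gripper_width: 0.999
```

Call:
step_arm --pt "0 0 0 0" --pt "0 0 0 0" --pt "0 0 0 0" --pt "0 0 0 0" --pt "0 0 0 0" --pt "0 0 0 0" --claw 0

```text
time: 11.5
tool_pos: [0.4341, 0.2732, 0.0299]
tool_rot: [0.005, 0.898, 0.44, -0.019]
contact_force: [-0.3, -0.5, -1.0]
gripper_width: 0.523
```

```bash
python3 -c "
from h import *
held()
jar(.4325,.272,.046)
go(.4325,.272,.024)"
```

```text
held top z(tool) -16.1 n 7662 circle [ 3.7 -0. ] 28.9  bbmid [ -1.7  -0.  -16. ]
jar n 8643 circle [438.  278.9] 36.0 mean [435.  275.   45.8] bbmid [438.1 275.4  46. ]
t 11.6 pos [0.434  0.2732 0.0298] yawx 52.25 tilt -0.9992 w 0.525 F [-0.2 -0.2 -0.2] d(tool)mm [-1.6 -0.4  5.9]
```

Call:
step_arm --pt "0 0 -10 0" --pt "0 0 -25 0" --pt "0 0 -35 0" --pt "0 0 -35 0" --pt "0 0 -20 0" --pt "0 0 0 0"

```text
time: 12.2
tool_pos: [0.4365, 0.2758, 0.16]
tool_rot: [0.005, 0.898, 0.44, -0.021]
contact_force: [-0.2, 1.2, -0.4]
gripper_width: 0.521
```

```bash
python3 -c "
from h import *
go(*(C-.064*D),.14)"
```

```text
t 12.2 pos [0.4365 0.2758 0.16  ] yawx 52.25 tilt -0.9991 w 0.521 F [-0.2  1.2 -0.4] d(tool)mm [-233.2  285.7   27.1]
```

Call:
step_arm --pt "-15 18 0 0" --pt "-30 36 0 0" --pt "-36 44 0 0" --pt "-36 44 0 0" --pt "-36 44 0 0" --pt "-36 44 0 0" --pt "-24 30 0 0" --pt "-12 15 0 0"

```text
time: 13.0
tool_pos: [0.5088, -0.0496, 0.1599]
tool_rot: [0.003, 0.896, 0.444, -0.023]
contact_force: [-0.3, 0.8, -1.1]
gripper_width: 0.528
```

```bash
python3 -c "
from h import *
go(*(C-.064*D),.11)"
```

```text
t 13.0 pos [ 0.5088 -0.0496  0.1599] yawx 52.72 tilt -0.9989 w 0.528 F [-0.3  0.8 -1.1] d(tool)mm [-19.2  29.6  50.3]
```

Call:
step_arm --pt "-11 16 10 0.3" --pt "-8 12 20 0" --pt "0 0 15 0" --pt "0 0 0 0"

```text
time: 13.4
tool_pos: [0.5156, -0.0869, 0.1096]
tool_rot: [0.001, 0.898, 0.439, -0.025]
contact_force: [-0.8, 0.3, -1.1]
gripper_width: 0.522
```

```bash
python3 -c "
from h import *
go(*(C-.064*D),.06)"
```

```text
t 13.4 pos [ 0.5156 -0.0869  0.1096] yawx 52.06 tilt -0.9987 w 0.522 F [-0.8  0.3 -1.1] d(tool)mm [ 6.3  1.8 49.4]
```

Call:
step_arm --pt "8 1.8 15 -0.4" --pt "0 0 20 0" --pt "0 0 15 0" --pt "0 0 0 0"

```text
time: 13.8
tool_pos: [0.5188, -0.0793, 0.0573]
tool_rot: [-0.0, 0.896, 0.443, -0.026]
contact_force: [-0.8, 0.6, -1.2]
gripper_width: 0.521
```

```bash
python3 -c "
from h import *
go(*(C-.0625*D),.034)"
```

```text
t 13.8 pos [ 0.5188 -0.0793  0.0573] yawx 52.66 tilt -0.9987 w 0.521 F [-0.8  0.6 -1.2] d(tool)mm [-1.3  3.4 23.3]
```

Call:
step_arm --pt "-1.5 3.4 0 0" --pt "0 0 8 0" --pt "0 0 7 0" --pt "0 0 3 0" --pt "0 0 0 0"

```text
time: 14.3
tool_pos: [0.5216, -0.083, 0.0407]
tool_rot: [0.001, 0.896, 0.444, -0.024]
contact_force: [0.2, 0.0, -0.5]
gripper_width: 0.527
```

```bash
python3 -c "
from h import *
go(*(C-.0625*D),.034)"
```

```text
t 14.3 pos [ 0.5216 -0.083   0.0407] yawx 52.71 tilt -0.9988 w 0.527 F [ 0.2  0.  -0.5] d(tool)mm [-0.9 -1.5  6.7]
```

Call:
step_arm --pt "-1 -1.5 3 0" --pt "0 0 2 0" --pt "0 0 1.5 0" --pt "0 0 1.5 0"

```text
time: 14.7
tool_pos: [0.5199, -0.0834, 0.0337]
tool_rot: [0.001, 0.896, 0.443, -0.024]
contact_force: [-5.2, 2.6, 10.5]
gripper_width: 0.521
```

Contact (10 N). Release.

Call:
step_arm --pt "0 0 0 0" --pt "0 0 0 0" --pt "0 0 0 0" --pt "0 0 0 0" --pt "0 0 0 0" --pt "0 0 0 0" --claw 100

```text
time: 15.3
tool_pos: [0.5207, -0.0836, 0.0344]
tool_rot: [0.002, 0.896, 0.444, -0.023]
contact_force: [-0.3, -0.3, -0.2]
gripper_width: 1.003
```

Call:
step_arm --pt "0 0 -20 0" --pt "0 0 -40 0" --pt "0 0 -45 0" --pt "0 0 -45 0" --pt "0 0 -20 0" --pt "0 0 0 0"

```text
time: 15.9
tool_pos: [0.5258, -0.0788, 0.2079]
tool_rot: [0.0, 0.896, 0.443, -0.025]
contact_force: [0.3, -0.7, -1.1]
gripper_width: 1.0
```

```bash
python3 -c "
from h import *
print(C-.064*D)
jar(*(C-.064*D),.050,r=.035)
jar(*C,.072,r=.035)
go(.604,.261,.2)"
```

```text
[ 0.51869497 -0.08414059]
jar n 1811 circle [518.8 -84.3] 23.4 mean [519.5 -83.5  49.7] bbmid [518.8 -84.3  48.1]
jar n 2635 circle [558.3 -33.3] 23.7 mean [558.5 -32.6  71.5] bbmid [558.1 -33.4  70.5]
t 16.0 pos [ 0.5241 -0.0785  0.2041] yawx 52.7 tilt -0.9985 w 0.996 F [-0.3 -0.8  0.4] d(tool)mm [ 318.3 -142.4   -7.1]
```

Call:
step_arm --pt "45 -20 0 0" --pt "45 -20 0 0" --pt "45 -20 0 0" --pt "45 -20 0 0" --pt "45 -20 0 0" --pt "35 -15 0 0" --pt "20 -10 0 0" --pt "0 0 0 0"

```text
time: 16.8
tool_pos: [0.5863, 0.2268, 0.1675]
tool_rot: [-0.007, 0.897, 0.44, -0.044]
contact_force: [-0.3, 0.1, 0.3]
gripper_width: 1.001
```

```bash
python3 -c "
from h import *
jar(.604,.261,.090,r=.035,save='pics/w5.png')
go(.604,.261,.15)"
```

```text
jar n 3851 circle [606.1 263.4] 23.7 mean [606.8 264.1  89.6] bbmid [606.2 263.4  88. ]
t 16.85 pos [0.5858 0.2254 0.167 ] yawx 52.35 tilt -0.9959 w 1.0 F [-0.2  0.4 -0.8] d(tool)mm [40.4 -6.5 14.4]
```

View pics/w5.png

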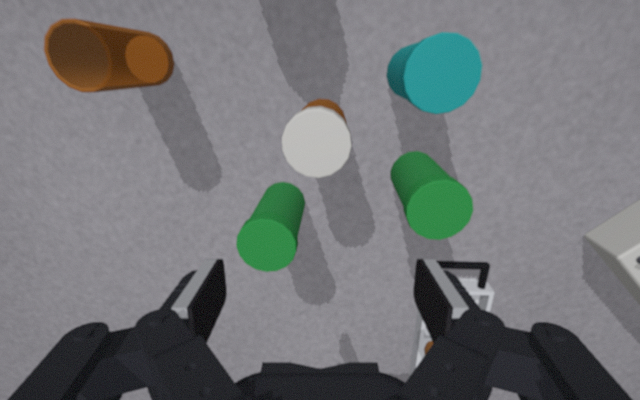

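The wrist view shows the tall jar's white cap at (316,142), greens at (268,240) and (437,205), and turquoise at (437,72). The hand has picked up some tilt, so I'll check its direction while moving slowly.

Call:
step_arm --pt "10 -2 0 0" --pt "10 -2 0 0" --pt "10 -2 0 0" --pt "10 -1 0 0" --pt "0 0 0 0"

```text
time: 17.35
tool_pos: [0.6049, 0.26, 0.1604]
tool_rot: [-0.007, 0.898, 0.438, -0.048]
contact_force: [0.2, -0.2, -0.8]
gripper_width: 1.001
```

```bash
cat >> h.py <<'E'
def tilt():
    w,a,b,c=state()["tool_rot"]; M=R.from_quat([a,b,c,w]).as_matrix()
    print("world-down in tool axes",(M.T@[0,0,-1]).round(4),"joints",np.round(state()["joint_pos"],3))
E
python3 -c "
from h import *
tilt()
jar(.606,.263,.090,r=.035)
go(.606,.263,.071)"
```

```text
world-down in tool axes [0.0789 0.0547 0.9954] joints [ 2.930e-01  2.410e-01  1.527e+00 -1.000e-03  1.470e+00  9.570e-01]
jar n 3400 circle [605.7 263.5] 23.7 mean [607.  264.3  89.7] bbmid [606.1 263.6  87.9]
t 17.4 pos [0.6047 0.2596 0.1604] yawx 52.09 tilt -0.9953 w 0.995 F [-0.6 -0.2  0.3] d(tool)mm [10.6  3.8 88.8]
```

Call:
step_arm --pt "2.5 1 20 0" --pt "2.5 1 20 0" --pt "2 0.5 20 0" --pt "1.5 0.5 15 0" --pt "0 0 0 0"

```text
time: 17.9
tool_pos: [0.6077, 0.2615, 0.0857]
tool_rot: [-0.006, 0.898, 0.437, -0.045]
contact_force: [0.0, -0.5, -0.8]
gripper_width: 0.998
```

```bash
python3 -c "
from h import *
tilt()
go(.606,.2635,.071)"
```

```text
world-down in tool axes [0.0756 0.0509 0.9958] joints [ 0.295  0.316  1.569 -0.002  1.348  0.96 ]
t 17.9 pos [0.6077 0.2615 0.0857] yawx 51.99 tilt -0.9958 w 0.998 F [ 0.  -0.5 -0.8] d(tool)mm [ 1.6 -1.8 14.7]
```

Call:
step_arm --pt "0.5 -2.5 6 0" --pt "0 0 8 0" --pt "0 0 0 0"

```text
time: 18.2
tool_pos: [0.6058, 0.2633, 0.0729]
tool_rot: [-0.006, 0.898, 0.437, -0.044]
contact_force: [0.6, -0.9, 0.3]
gripper_width: 0.999
```

Call:
step_arm --pt "0 0 0 0" --pt "0 0 0 0" --pt "0 0 0 0" --pt "0 0 0 0" --pt "0 0 0 0" --pt "0 0 0 0" --claw 0

```text
time: 18.8
tool_pos: [0.607, 0.2637, 0.0751]
tool_rot: [-0.006, 0.898, 0.437, -0.042]
contact_force: [0.2, -0.7, -1.1]
gripper_width: 0.524
```

```bash
python3 -c "
from h import *
tilt()
held()
go(.606,.2635,.071)"
```

```text
world-down in tool axes [0.0705 0.0471 0.9964] joints [ 0.298  0.324  1.578 -0.002  1.325  0.964]
held top z(tool) -14.6 n 7487 circle [3.6 0. ] 28.9  bbmid [ -1.6   0.1 -14.6]
t 18.85 pos [0.607  0.2637 0.0752] yawx 51.97 tilt -0.9964 w 0.524 F [-0.9  0.9 -2.1] d(tool)mm [-0.5 -0.5  4.2]
```

Call:
step_arm --pt "-0.7 -0.5 -10 0" --pt "-1.5 -1 -22 0" --pt "-2 -1.4 -30 0" --pt "-2 -1.4 -30 0" --pt "-2 -1.4 -30 0" --pt "-1 -0.7 -15 0" --pt "0 0 0 0"

```text
time: 19.55
tool_pos: [0.6055, 0.2634, 0.2168]
tool_rot: [-0.006, 0.898, 0.437, -0.045]
contact_force: [-0.6, -0.2, -2.5]
gripper_width: 0.528
```

```bash
python3 -c "
from h import *
tilt()
go(*(C+.064*D),.2)"
```

```text
world-down in tool axes [0.0755 0.0507 0.9959] joints [ 2.980e-01  2.020e-01  1.477e+00 -1.000e-03  1.554e+00  9.640e-01]
t 19.55 pos [0.6055 0.2634 0.2168] yawx 51.98 tilt -0.9959 w 0.528 F [-0.6 -0.2 -2.5] d(tool)mm [-197.4  146.1   24.4]
```

Call:
step_arm --pt "-12 9 0 0" --pt "-24 18 1 0" --pt "-28 21 1 0" --pt "-28 21 1 0" --pt "-28 21 1 0" --pt "-28 21 1 0" --pt "-24 18 1 0" --pt "-12 9 0 0"

```text
time: 20.35
tool_pos: [0.5913, 0.0204, 0.2011]
tool_rot: [-0.01, 0.897, 0.438, -0.057]
contact_force: [-0.1, 0.9, -1.9]
gripper_width: 0.522
```

```bash
python3 -c "
from h import *
tilt()
go(*(C+.064*D),.16)"
```

```text
world-down in tool axes [0.0942 0.0679 0.9932] joints [-0.072  0.069  1.65  -0.04   1.532  0.594]
t 20.35 pos [0.5913 0.0204 0.2011] yawx 52.24 tilt -0.9932 w 0.522 F [-0.1  0.9 -1.9] d(tool)mm [ 4.8  8.9 40.3]
```

```bash
cat >> h.py <<'E'
def axis(H,tgt):
    rgb,W=cloud("wrist"); s=state(); w,a,b,c=s["tool_rot"]; M=R.from_quat([a,b,c,w]).as_matrix()
    q=((W.reshape(-1,3)-s["tool_pos"])@M)*1000
    ok=(rgb.reshape(-1,3).min(1)>110)&(np.hypot(q[:,0],q[:,1])<18)&(abs(q[:,2]+14.6)<5); q=q[ok]
    m=q.mean(0); n=np.linalg.svd(q-m,full_matrices=False)[2][2]; n*=np.sign(n[2])
    zc=m[2]-(n[0]*(-1.2-m[0])+n[1]*(0-m[1]))/n[2]; B=np.array([-1.2,0,zc])+H*n
    Bw=s["tool_pos"]+M@B/1000; nw=M@n
    print("axis tool",n.round(3),"axis world",nw.round(3),"bottom world",Bw.round(4),"to go tool mm",(M.T@(np.array(tgt)-Bw)*1000).round(1))
E
python3 -c "
from h import *
axis(90,[*(C+.064*D),.004])"
```

```text
axis tool [0.073 0.039 0.997] axis world [-0.036 -0.    -0.999] bottom world [0.5889 0.0185 0.1258] to go tool mm [ 15.5  15.  120.2]
```

Call:
step_arm --pt "4 6.5 0 0" --pt "1.5 1 15 0" --pt "2.4 1.7 25 0" --pt "2.4 1.7 25 0" --pt "1.5 1 15 0" --pt "0 0 0 0"

```text
time: 21.0
tool_pos: [0.5975, 0.0219, 0.1101]
tool_rot: [-0.012, 0.896, 0.439, -0.06]
contact_force: [-0.6, -0.2, -2.0]
gripper_width: 0.522
```

```bash
python3 -c "
from h import *
axis(90,[*(C+.064*D),.004]);tilt();go(*(C+.064*D),.079)"
```

```text
axis tool [0.07  0.038 0.997] axis world [-0.044  0.    -0.999] bottom world [0.5949 0.0213 0.0349] to go tool mm [ 0.9  6.1 30.6]
world-down in tool axes [0.0961 0.0726 0.9927] joints [-0.069  0.169  1.699 -0.04   1.389  0.6  ]
t 21.05 pos [0.598  0.0218 0.1112] yawx 52.39 tilt -0.9927 w 0.522 F [-0.5  0.5 -2.2] d(tool)mm [-1.2  4.  32.3]
```

Call:
step_arm --pt "-2 4 0 0" --pt "0.8 0.5 8 0" --pt "1 0.7 10 0" --pt "0.5 0.3 5 0" --pt "0 0 0 0"

```text
time: 21.55
tool_pos: [0.6031, 0.0181, 0.0903]
tool_rot: [-0.01, 0.896, 0.44, -0.056]
contact_force: [0.2, 0.1, -2.4]
gripper_width: 0.525
```

```bash
python3 -c "
from h import *
axis(90,[*(C+.064*D),.004]);go(*(C+.064*D),.079)"
```

```text
axis tool [0.07  0.04  0.997] axis world [-0.034 -0.001 -0.999] bottom world [0.601  0.0174 0.015 ] to go tool mm [-1.7 -2.6 11.5]
t 21.6 pos [0.6033 0.018  0.0906] yawx 52.42 tilt -0.9936 w 0.525 F [-1.  -0.5 -2.2] d(tool)mm [-3.5 -4.  12.3]
```

Call:
step_arm --pt "-2.5 -3.2 0 0" --pt "0.3 0.2 4 0" --pt "0.2 0.2 3 0" --pt "0.2 0.2 2 0" --pt "0 0 0 0"

```text
time: 22.1
tool_pos: [0.5993, 0.0179, 0.0823]
tool_rot: [-0.009, 0.896, 0.44, -0.055]
contact_force: [0.8, -0.6, -1.3]
gripper_width: 0.524
```

```bash
python3 -c "
from h import *
axis(90,[*(C+.064*D),.004]);go(*(C+.064*D),.079)"
```

```text
axis tool [0.071 0.041 0.997] axis world [-0.031 -0.001 -1.   ] bottom world [0.5974 0.0172 0.0071] to go tool mm [-0.1 -0.4  3.1]
t 22.15 pos [0.5994 0.0178 0.0825] yawx 52.41 tilt -0.9938 w 0.524 F [ 0.4  0.5 -1.9] d(tool)mm [-1.7 -1.6  3.8]
```

Call:
step_arm --pt "0 0 2 0" --pt "0 0 1.5 0" --pt "0 0 1 0" --pt "0 0 0.5 0"

```text
time: 22.55
tool_pos: [0.5996, 0.0178, 0.0795]
tool_rot: [-0.009, 0.897, 0.44, -0.055]
contact_force: [-1.7, 0.5, 0.8]
gripper_width: 0.523
```

Call:
step_arm --pt "0 0 1.5 0" --pt "0 0 1 0"

```text
time: 22.75
tool_pos: [0.5998, 0.018, 0.0795]
tool_rot: [-0.009, 0.896, 0.44, -0.054]
contact_force: [-3.4, 0.8, 3.6]
gripper_width: 0.524
```

Contact. Release gently and retreat along the tool axis slowly.

Call:
step_arm --pt "0 0 0 0" --pt "0 0 0 0" --pt "0 0 0 0" --pt "0 0 0 0" --pt "0 0 0 0" --claw 75

```text
time: 23.25
tool_pos: [0.6007, 0.0176, 0.0792]
tool_rot: [-0.008, 0.897, 0.44, -0.053]
contact_force: [0.2, -0.2, -0.1]
gripper_width: 0.749
```

Call:
step_arm --pt "0 0 0 0" --pt "0 0 0 0" --pt "0 0 0 0" --pt "0 0 -10 0" --pt "0 0 -20 0" --pt "0 0 -30 0" --pt "0 0 -40 0" --pt "0 0 -20 0" --claw 100

```text
time: 24.05
tool_pos: [0.6107, 0.0217, 0.1997]
tool_rot: [-0.01, 0.896, 0.439, -0.057]
contact_force: [0.1, -0.0, -0.2]
gripper_width: 1.001
```

Call:
step_arm --pt "-25 0 -10 0" --pt "-40 0 -10 0" --pt "-40 0 0 0" --pt "-25 0 0 0" --pt "0 0 0 0"

```text
time: 24.55
tool_pos: [0.5359, -0.083, 0.244]
tool_rot: [-0.005, 0.896, 0.441, -0.051]
contact_force: [0.6, 0.4, -0.1]
gripper_width: 0.998
```

Run:
```python
from h import *
go(*C,.2)
for H,a in((.094,.064),(.072,0),(.050,-.064)):
    p=C+a*D; print((p*1000).round(1)); jar(*p,H,r=.035); jar(*p,H,r=.035,cam="side")
rgb,W=cloud("side"); cv2.imwrite("pics/s9.png",cv2.resize(rgb[90:370,140:460,::-1],(685,600),interpolation=cv2.INTER_CUBIC))
for n,x,y,H in(("open_tall",.517,.399,.086),("open_short",.549,-.297,.042)): print(n); jar(x,y,H,cam="side")
```

```text
t 24.55 pos [ 0.5359 -0.083   0.244 ] yawx 52.53 tilt -0.9948 w 0.998 F [ 0.6  0.4 -0.1] d(tool)mm [ 56.2 -10.7  40. ]
[596.7  17.3]
jar n 2812 circle [597.6  17.6] 23.4 mean [596.7  16.1  93.5] bbmid [597.5  17.3  92.6]
jar n 226 circle [595.3  19.6] 24.9 mean [593.7  21.2  93.6] bbmid [594.9  19.3  93.2]
[557.7 -33.4]
jar n 2093 circle [558.  -32.9] 23.7 mean [558.7 -32.6  71.4] bbmid [558.3 -33.1  70.3]
jar n 209 circle [554.8 -30.4] 24.1 mean [554.2 -29.3  72. ] bbmid [555.3 -30.6  72. ]
[518.7 -84.1]
jar n 1496 circle [518.9 -84.3] 23.3 mean [519.5 -83.5  49.7] bbmid [518.9 -84.2  48.1]
jar n 200 circle [517.2 -84.4] 25.6 mean [515.5 -80.8  49.9] bbmid [516.4 -84.5  49.4]
open_tall
jar n 187 circle [517.5 398.7] 23.1 mean [517.2 399.6  85. ] bbmid [517.3 399.6  85. ]
open_short
jar n 76 circle [ 551.5 -295.8] 26.7 mean [ 548.6 -297.4   40.7] bbmid [ 549.  -296.2   41.8]
```

View pics/s9.png

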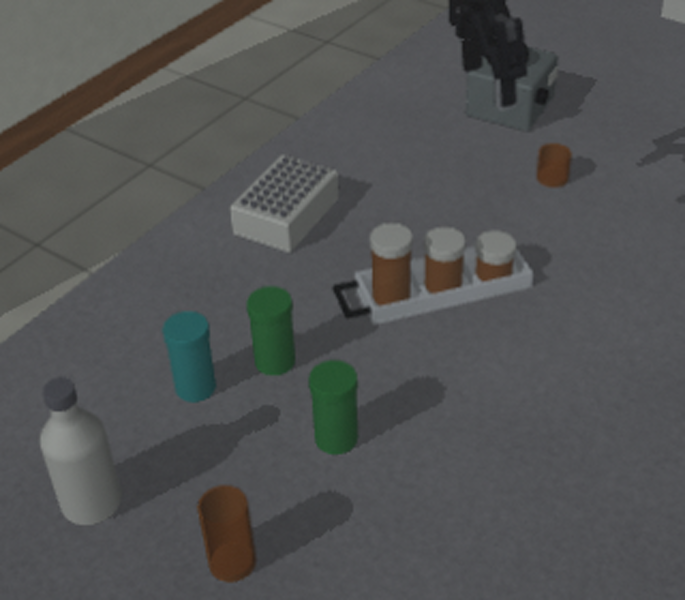

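The side view shows all three jars upright in the carrier: tall by the handle at (391,265), middle at (445,260), short at (496,257). Everything else is unmoved and the arm is clear, so I'll hand in.

```bash
python3 -c "
from plant import *
print(job_done())"
```

```text
the job is handed in; nothing more can be done
None
```

All three capped jars are standing upright in the carrier: tallest beside the handle, middle in the middle bay, shortest farthest away. I gripped each by its cap, lowered it until the wrist force showed contact, then released it. I handed in at about 25 s; `job_done()` gave no verdict.

- **Position:** The last wrist-camera check put every jar within about 1 mm of its bay centre. Cap-top heights of about 94, 72 and 50 mm match jars resting on the bay floors.
- **Side camera:** It disagreed with the wrist camera by 2–4 mm, which is still well inside the 12 mm limit.
- **Other things on the bench:** Both open jars measured within about 3 mm of where they started. I checked the bottle, mixer and tip rack only by eye in the last picture, where they look unmoved. The green and turquoise jars weren't touched either.
- **Hand tilt:** The tool slowly tilted to about 0.1 rad during the moves. The tall jar was therefore lowered about 0.03 rad off vertical, and its cap reading after release is consistent with it standing upright.

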